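# Feel for the hidden wheel-lock socket of a belt grinder

### The arm

A 6-joint arm with a two-finger parallel gripper is mounted at the origin on the work surface. World frame = base frame: x ahead of the robot, y to its left, z up, the work surface at z = 0. Lengths are in m, angles in rad, forces in N, time in s.
With the tool pointing down it reaches from about 0.375 to 0.975 m from the base axis. Payload 3.8 kg.
Tool frame: the origin (TCP) lies midway between the tips of the shut fingers; the grasp point (between the pads) lies 19 mm behind it; z points along the fingers, x is the direction in which the jaws open and shut, and the axes are right-handed (so a half turn about z gives the same grasp; the last joint's range is limited). The gripper opens to 85 mm and grips with 20 to 120 N. Pads are 22 mm wide; open, the fingers measure 114 mm over their backs; the gripper's body (76 mm by 85 mm) begins 54 mm behind the grasp point. The pads swing forward as they close: fully open they stand 13 mm farther back than shut.
Start: joints at [1.087, 0.264, 1.604, -0, 1.274, -0.037], TCP at [0.292, 0.609, 0.231] pointing down, gripper open.
Joint ranges: [-2.63, 2.63], [-0.94, 2.18], [0.31, 2.57], [-1.31, 4.45], [0, 2.66], [-2.55, 2.55]. Speed limits (rad/s): [2.57, 2.57, 3.14, 3.14, 3.14, 3.14].

### API

Orientations are given as a unit quaternion [w, x, y, z].
In Python, from rig import status, viewer, env gives the robot as it stands.
- The arm moves only by the shell command python3 -m pendant 'ROWS' [FORCE]. ROWS is a JSON object of lists of equal length, an entry for each row: "claw": the closure, from 0 (fully open) to 1 (shut); "offset": the shift along the tool's x, y, z in m, a list of three; "spin": the turn about the tool's z in rad. In form: {"claw": [claw, ...], "offset": [[tx, ty, tz], ...], "spin": [spin, ...]}. A call has 1 to 12 rows; each row is the pose to reach, as a shift and turn from the pose commanded when the call began, along the tool's axes at that moment; what a row does not reach only later rows make up. A row lasts 1/12 s, in which the tool goes at most 41.7 mm and 7.16 degrees, less where a joint would pass 70% of its speed; a pose out of reach is approached as far as the arm can. A call with a gripper value outside its range is refused whole. The fingers move at their own pace and stop on an object; FORCE is the grip in N (left out, the last holds). Time passes only in rows, so rows that repeat a pose let the fingers close. It gives the time, the measured TCP pose, the force and the opening at its end, in the units of the state.
- status.get_obs(): the state, without advancing time (a new reading comes with each control period).
- viewer.capture(name): name is "scene" or "top"; returns the picture (480x640x3 uint8, red, green, blue); there is no depth.
- viewer.camera_params(name): a dict with "fovy" (degrees; the focal length in pixels is half the picture's height over the tangent of half this angle, whatever the lens; pixels are square), "cx", "cy" (the principal point, pixels), "xyz" and "rotation" of the camera in the world. Camera axes: x right, y down, z forward; pixel columns grow to the right and rows downward; lengths in m; the calibration is good to about 2 mm. A picture is of the moment at which its call begins. camera_params takes no time and is no camera call.
- env.hand_in(): hands the job in, once; it reports no verdict.
Trained networks look in the newest picture that a camera, given by its name, has taken for a name from the list of things; names that differ only in an ending like _2 or _b are one class to them, and where a whole thing is asked for, a point or a joint stands for the part that bears it (a point fixed in the world has none). Each returns a list of dicts, best first, with "p" (0 to 1); they miss things now and then, are a little off and sometimes report something else, mostly with a low value. They report only what shows in the picture. A call takes as long as a camera call. They do not tell look-alikes from the thing itself.
- viewer.silhouettes(thing, camera): "region" (480x640 bool, what is visible of it) and "bbox" ([left, top, right, bottom] in pixels, round what is visible of it).
The state is a dict: "clock": time; "q": joint angles; "joint_vel": joint speeds; "tau": joint torques, N m; "tcp_pos": TCP position; "orientation": TCP orientation; "force": force on the tool from outside, world axes, zero at the start; "moment": the same for the moment, N m; "opening": finger opening in m.
Only numpy, scipy, OpenCV 4.12 (cv2) and the standard library are available. Lean on these libraries where they do the work, as an engineer would, in place of code of your own. Each camera call takes 0.05 s, during which the arm holds its last target.

### The job

Lock the grinder's drive wheel for a belt change: take the red-handled sprung lock pin out of its holder, feel along the slot in the aluminium cover plate with its brass tip until the tip drops into the hidden lock socket under the slot, then let the pin go, standing upright with its steel collar fully down on the plate. Press gently, never more than 25 N on the grinder, and leave the other things on the bench where they are.

Things in the scene. Friction and masses are not known exactly. Their poses are not given: they have to be found in the camera images.
- cover: Belt grinder's drive head, fixed: blue housing 130 mm (its x) by 270 mm (its y) with a flat aluminium cover plate on top, upper face at z = 60 mm. Aluminium wheel (110 mm across, top 115 mm above the bench) on its +x side. Origin: centre of the underside, on the bench; z up. Slot through the 5 mm plate: see point slot. Under the plate lies one hidden lock socket, in the slot's floor.
- slot (a point): Centre of the slot, at the plate's upper face; axes as the cover's. Slot (yellow painted border) 14 mm wide (x), 110 mm long (y = -55 to 55 mm); floor 5 mm down, solid steel but for the socket: 14 mm across, on the centre line, anywhere in y = -38 to 38 mm, varying. A flush shutter of the floor's colour hides it, yields under less than 1 N; the socket takes the tip's whole length.
- pin: Sprung lock pin, loose, about 200 g, upright in its holder. Origin: centre of the underside of its steel collar; z up to the handle. Collar 34 mm across, 6 mm thick; above it a round red handle 22 mm across, z = 6 to 68 mm. Below, a round-nosed brass tip 10 mm across, 22 mm long when free (see point nose). Let go with its tip in the socket, it sinks the last few mm by its own weight and stays.
- nose (a point): End of the brass tip when free, 22 mm below the collar; moves with the handle. The real tip is a spring plunger: it yields upward from 2 N on, 0.5 N more per mm, up to 14 mm (9 N), then stops hard. Riding on the slot floor it keeps the collar 3 to 17 mm above the plate; only in the socket can the collar come down. There the push falls to under 1 N and the tip is caught sideways (2 mm play).
- grip (a point): Point on the pin's axis 40 mm above the collar's underside, where the handle (22 mm across) is best gripped from above.
- holder: Pin holder, fixed: wooden board 110 mm (x) by 120 mm (y), 12 mm thick, on it a grey block 50 x 50 x 28 mm, top 40 mm above the bench. The pin stands in the block's hole (16 mm across) at x = 20 mm, y = 0, its collar resting on the block. Origin: centre of the board's underside; z up.
- bushing: bystander: brass ring, 24 mm across, 14 mm tall, lying on the pin holder's wooden board. Origin: on it, at its underside
- nut: bystander: dark steel ring nut, 22 mm across, 10 mm tall, lying on the cover plate near one corner. Origin: on it, at its underside
- hammer: bystander: hammer lying on the bench at the left. Origin: on it, at its underside
- wrench: bystander: wrench lying on the bench at the right. Origin: on it, at its underside
- jar: bystander: closed jar, 70 mm across, 75 mm tall, standing beyond the work. Origin: on it, at its underside
- screwdriver: bystander: green-handled screwdriver lying at the far left, beyond the work. Origin: on it, at its underside
- blank: bystander: flat steel knife blank, about 205 mm long, 5 mm thick, lying at the far right. Origin: on it, at its underside
Not all that is in view belongs to the job. What is shaped like the pin but blue or turquoise is not meant.

How it is judged:
On the way, in this order (a step that is already met when the one before it is completed fails the run):
1. the pin is lifted clear out of its holder (collar at least 30 mm above the block) (z of pin in the frame of holder above 0.07 m), for 0.1 s.
2. the pin's collar is down on the cover plate over the slot, its tip in the socket (x of pin in the frame of cover between -0.006 and 0.006 m and y of pin in the frame of cover between -0.048 and 0.048 m and z of pin in the frame of cover between 0.057 and 0.063 m and angle between pin's own z axis and vertical below 0.09 rad), for 0.2 s.
At the end, for the whole second after the job is handed in: the pin stands in the socket, upright within 0.09 rad, its collar's underside within 3 mm of the cover plate's upper face, its axis within 6 mm of the slot's centre line and between the slot's ends, at rest and released (all of step 2 and linear speed of pin below 0.02 m/s and contact force between pin and the fingers below 0.1 N); the robot touches nothing.
It fails at once if the pin presses on the grinder with more than 25 N (contact force between pin and cover above 25 N).
It fails at once if the robot itself presses on the grinder with more than 25 N (contact force between any of the fingers, the arm and cover above 25 N).
It fails at once if another thing on the bench is moved by more than 30 mm (distance of any of bushing, nut, hammer, wrench, jar, screwdriver, blank from where it was at the start of the episode above 0.03 m).
It also fails if it takes over 58 s, if anything falls off the work surface, if the arm or the gripper's body presses on something with over 40 N, if the wrist force passes 120 N, or if a joint passes its speed limit or range.

## Working session

There is one attempt and no reset: what is moved stays moved. The work goes in short steps, Python scripts to look and compute and a shell command to move; the robot and the scene stay as the last step left them, time stands still between calls to the robot, and variables do not carry over. Pictures are saved under pics/ and viewed, and the job is handed in when it is done.

```bash
ls; mkdir -p pics; python3 - <<'E'
from rig import status, viewer, env
import cv2
print(status.get_obs())
for n in ("scene","top"):
    im=viewer.capture(n); cv2.imwrite(f"pics/{n}0.png",im[:,:,::-1]); print(viewer.camera_params(n))
E
```

```text
pics
{'clock': 0.0, 'q': array([ 1.08709615e+00,  2.64751687e-01,  1.60538851e+00, -2.36722302e-05,
        1.27369582e+00, -3.68662580e-02]), 'joint_vel': array([ 2.39981291e-04,  6.84925031e-05,  7.36268633e-04,  8.00447993e-04,
        1.36580873e-03, -4.58101355e-04]), 'tau': array([-2.24065494e-03, -5.15098786e+01, -3.67321336e+01, -1.19175738e-04,
        1.27254595e-02, -3.56884890e-06]), 'tcp_pos': array([0.29132107, 0.60808088, 0.22995518]), 'orientation': array([ 5.72102208e-04,  8.46198675e-01,  5.32866347e-01, -9.64881453e-04]), 'force': array([-0.56451348, -1.36147545,  0.57882977]), 'moment': array([0.01711664, 0.01013968, 0.00520762]), 'opening': 0.08547790969712232}
{'fovy': 50.26724611676377, 'cx': 315.5163470255121, 'cy': 238.3882678629006, 'xyz': array([ 1.30624733, -0.61403573,  0.74945427]), 'rotation': array([-0.42128136,  0.81213846,  0.35765428, -0.1871805 ])}
{'fovy': 50.38658059205018, 'cx': 318.1775612977169, 'cy': 234.91892661672364, 'xyz': array([ 0.36802031, -0.01076372,  1.51785493]), 'rotation': array([ 0.05932368, -0.6948098 ,  0.71498784, -0.05012426])}
```

View pics/scene0.png

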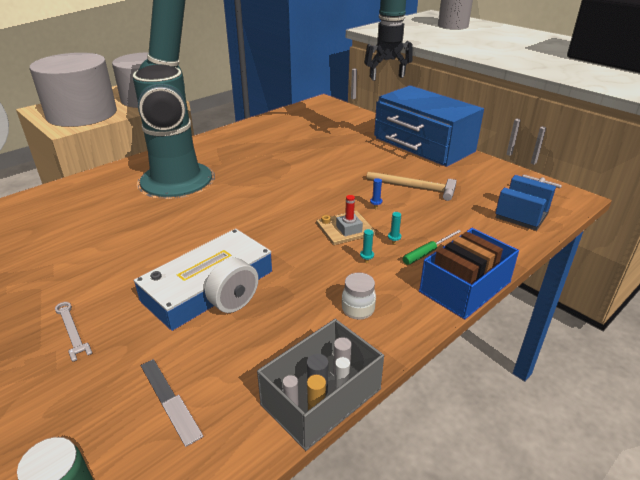

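View pics/top0.png

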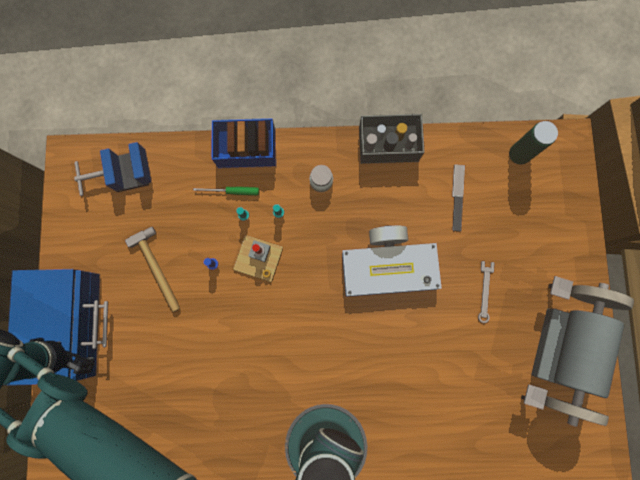

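The only red-handled pin shows at scene (350,208) and top (257,250), in the grey block on the board. The blue one (scene 376,192) and the two turquoise ones (scene 368,244 and 396,227) are look-alikes. The slot border is at top (391,268) and scene (205,264). Next I'll enlarge both and measure.

```bash
cat > h.py <<'E'
import numpy as np, cv2
from scipy.spatial.transform import Rotation as R
from scipy.optimize import least_squares
from rig import viewer, status, env
def cam(n):
    p=viewer.camera_params(n); q=p["rotation"]; Rm=R.from_quat([q[1],q[2],q[3],q[0]]).as_matrix()
    f=240/np.tan(np.radians(p["fovy"])/2); return f,p["cx"],p["cy"],np.array(p["xyz"]),Rm
def proj(n,X):
    f,cx,cy,c,Rm=cam(n); v=(np.atleast_2d(X)-c)@Rm; return np.c_[cx+f*v[:,0]/v[:,2],cy+f*v[:,1]/v[:,2]]
def atz(n,uv,z):
    f,cx,cy,c,Rm=cam(n); uv=np.atleast_2d(uv); d=np.c_[(uv[:,0]-cx)/f,(uv[:,1]-cy)/f,np.ones(len(uv))]@Rm.T
    return c+d*((z-c[2])/d[:,2])[:,None]
E
python3 - <<'E'
from h import *
t=cv2.imread("pics/top0.png"); s=cv2.imread("pics/scene0.png")
print(atz("top",[[320,440]],0), proj("top",[[0,0,0]]),proj("scene",[[0,0,0]]))
def crop(im,x,y,w,h,k): return cv2.resize(im[y:y+h,x:x+w],None,fx=k,fy=k,interpolation=cv2.INTER_CUBIC)
a=np.hstack([crop(t,226,225,66,60,6),crop(s,310,180,66,60,6)])
b=np.hstack([crop(t,331,220,125,90,3),crop(s,130,220,150,110,3)[:270,:420]])
w=max(a.shape[1],b.shape[1]); 
cv2.imwrite("pics/c1.png",a); cv2.imwrite("pics/c2.png",b); print(a.shape,b.shape)
for n,im in(("top",t),("scene",s)):
    hsv=cv2.cvtColor(im,cv2.COLOR_BGR2HSV)
    red=cv2.inRange(hsv,(0,180,90),(6,255,255))|cv2.inRange(hsv,(174,180,90),(180,255,255))
    ylw=cv2.inRange(hsv,(20,120,120),(35,255,255))
    for nm,m in(("red",red),("yel",ylw)):
        k,l,st,c=cv2.connectedComponentsWithStats(m)
        for i in range(1,k):
            if st[i,4]>8: print(n,nm,st[i],c[i])
    for th in("cover","pin","holder","nut","bushing"):
        print(n,th,[(d["p"],d["bbox"]) for d in viewer.silhouettes(th,n)][:4])
E
```

```text
[[0.01728775 0.0167475  0.        ]] [[326.09040181 446.26809602]] [[176.12708359 179.79551871]]
(360, 792, 3) (270, 795, 3)
top red [253 245   7   7  35] [255.71428571 247.6       ]
top yel [397 123  10  10  80] [401.375 127.525]
top yel [270 248  10   8  26] [274.53846154 252.03846154]
top yel [272 257   6   4   9] [274.33333333 258.44444444]
top yel [237 260  13   5  17] [243.94117647 262.11764706]
top yel [237 263   7   9  16] [239.625  266.5625]
top yel [370 263  44  13 149] [391.16778523 268.83221477]
top yel [263 267   9  10  35] [266.6 271.6]
top yel [247 271   8   4  18] [250.83333333 272.61111111]
top yel [167 294   8  12  18] [170.44444444 299.16666667]
top cover [(0.94, [342.6, 223.7, 439.5, 295.8])]
top pin [(0.69, [273.1, 201.4, 287.4, 218.0]), (0.59, [235.4, 207.9, 248.4, 218.6]), (0.57, [253.7, 243.8, 263.6, 252.2])]
top holder [(0.88, [233.3, 233.8, 280.3, 281.3])]
top nut []
top bushing [(0.36, [261.6, 267.9, 269.1, 277.9])]
scene red [346 195   9   5  40] [349.925 197.05 ]
scene red [346 203   8  16 114] [349.37719298 210.63157895]
scene yel [177 250  54  31 175] [203.52571429 265.02857143]
scene cover [(0.95, [134.6, 232.4, 272.4, 332.2]), (0.64, [341.7, 194.7, 353.6, 221.7])]
scene pin [(0.75, [343.4, 196.1, 354.8, 224.9]), (0.72, [387.8, 212.0, 402.0, 244.0]), (0.69, [135.6, 228.9, 271.7, 332.0]), (0.64, [367.6, 179.9, 383.8, 206.3])]
scene holder [(0.6, [319.3, 214.8, 369.5, 242.1]), (0.56, [339.8, 273.2, 375.2, 317.2])]
scene nut [(0.52, [153.1, 269.3, 163.3, 279.7])]
scene bushing [(0.55, [320.1, 215.8, 330.9, 226.2]), (0.44, [404.0, 240.2, 438.9, 263.4])]
```

View pics/c1.png

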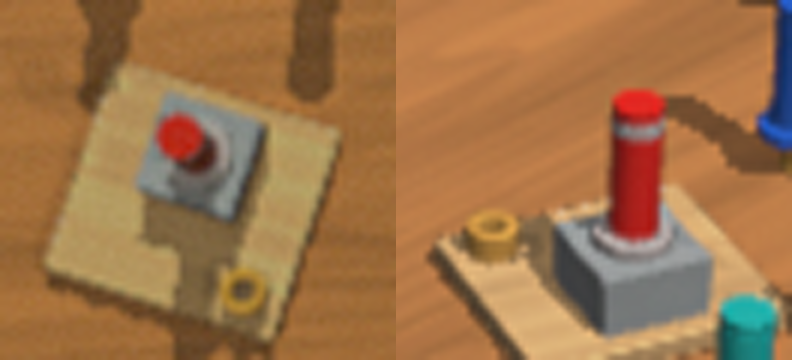

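View pics/c2.png

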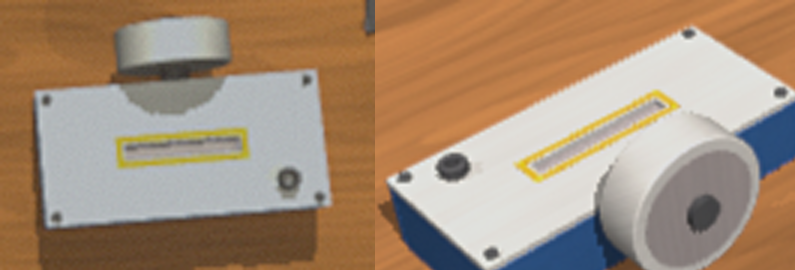

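Enlarged: the red pin is clearly the one in the grey block, its cap at top ≈(256,247.5) and scene ≈(350,197). It's the only candidate that fits: red and in the block. The nut lies at the plate's near-right corner. Next I'll fit the poses.

```bash
python3 - <<'E'
from h import *
# cover corners
ct=np.array([(35,91),(316,69),(330,205),(47,227)],float); ct=(ct+.5)/3-.5+[331,220]
print("top corners z=.06\n",atz("top",ct,.06)[:,:2])
cs=np.array([(388-375,180),(695-375,26),(797-375,94),(492-375,263)],float); cs=(cs+.5)/3-.5+[130,220]
cs=cs[:2]
print("scene\n",atz("scene",cs,.06)[:,:2])
A=atz("top",ct,.06)[:,:2]
print([np.linalg.norm(A[i]-A[(i+1)%4]) for i in range(4)])
# +x away from robot => cover x ~ world +x ; corners in cover frame (top img: up = +x world, left=+y)
C=np.array([(65,135),(65,-135),(-65,-135),(-65,135)])/1000.
def W(p,c): 
    r=R.from_euler("z",p[2]).as_matrix()[:2,:2]; return c@r.T+p[:2]
def f(p):
    a=proj("top",np.c_[W(p,C),np.full(4,.06)])-ct
    # scene: left corner = near robot right? order in scene: left=(-65,-135), top=(-65,135)
    b=proj("scene",np.c_[W(p,C[[2,3]]),np.full(2,.06)])-cs
    return np.r_[a.ravel(),b.ravel()]
s=least_squares(f,[.5,-.2,0]); print("cover",s.x,np.degrees(s.x[2]),np.round(s.fun,1))
# yellow
import cv2
for n in("top","scene"):
    im=cv2.imread(f"pics/{n}0.png");hsv=cv2.cvtColor(im,cv2.COLOR_BGR2HSV)
    m=cv2.inRange(hsv,(18,90,120),(36,255,255))
    k,l,st,c=cv2.connectedComponentsWithStats(m)
    b=(365,258,420,280) if n=="top" else (172,245,236,286)
    mm=np.zeros_like(m); mm[b[1]:b[3],b[0]:b[2]]=m[b[1]:b[3],b[0]:b[2]]
    pts=cv2.findNonZero(mm).reshape(-1,2).astype(float)
    P=atz(n,pts,.06)[:,:2].astype(np.float32)
    r=cv2.minAreaRect(P*1000); print(n,r)
# pin
print("top cap", atz("top",[[255.9,247.4]],.108), "scene cap", atz("scene",[[350,197]],.108))
# holder board corners top (6x crop)
h=np.array([(125,63),(341,130),(272,343),(45,268)],float);h=(h+.5)/6-.5+[226,225]
H=atz("top",h,.012)[:,:2];print(H,H.mean(0),[np.linalg.norm(H[i]-H[(i+1)%4]) for i in range(4)])
b=np.array([(170,94),(266,125),(234,219),(138,187)],float);b=(b+.5)/6-.5+[226,225]
B=atz("top",b,.040)[:,:2];print(B,B.mean(0))
E
```

```text
top corners z=.06
 [[ 0.55001792 -0.06315408]
 [ 0.56334798 -0.33294206]
 [ 0.43333355 -0.33796023]
 [ 0.42016577 -0.06999138]]
scene
 [[ 0.43325827 -0.33731027]
 [ 0.41980552 -0.06626804]]
[np.float64(0.27011709221145047), np.float64(0.13011124029153082), np.float64(0.2682921903283024), np.float64(0.13003203740624053)]
cover [ 0.49186655 -0.20016475  0.04620535] 2.647371389449103 [-0.3 -0.2 -0.3  0.1  0.   0.1 -0.6 -0.2 -0.3  0.1 -0.5  0.5]
top ((491.46405029296875, -200.86434936523438), (28.701122283935547, 124.0660629272461), 2.7567028999328613)
scene ((488.2620849609375, -199.65792846679688), (31.224998474121094, 126.52581024169922), 2.5394484996795654)
top cap [[0.55841253 0.17936822 0.108     ]] scene cap [[0.55738459 0.18207093 0.108     ]]
[[0.60940048 0.22043195]
 [0.57250254 0.11312827]
 [0.46789764 0.14883094]
 [0.50805919 0.26061299]] [0.53946496 0.18575104] [np.float64(0.11347043191085135), np.float64(0.11052993265324432), np.float64(0.11877784863971715), np.float64(0.10901638622823888)]
[[0.58891465 0.19418297]
 [0.5722397  0.14739834]
 [0.52664726 0.16354613]
 [0.54364122 0.21014512]] [0.55786071 0.17881814]
```

Both views agree. Cover: (0.4915, -0.2003), yaw 2.65°. Pin: (0.558, 0.180), which matches the block centre of (0.558, 0.179) and the plate and board sizes. I want the jaws along the slot at heading -87.35°, so the total spin is about +2.65 rad, done in stages.

```bash
python3 -m pendant '{"claw":[0,0,0,0,0,0,0,0,0,0,0,0],"offset":[[-0.0225,0.0355,0],[-0.045,0.071,0],[-0.068,0.1065,0],[-0.09,0.142,0],[-0.113,0.1775,0],[-0.135,0.213,0],[-0.158,0.2485,0],[-0.18,0.284,0],[-0.203,0.3195,0],[-0.2255,0.355,0],[-0.248,0.39,0],[-0.271,0.4255,0]],"spin":[0.11,0.22,0.33,0.44,0.55,0.66,0.77,0.88,0.99,1.1,1.2,1.3]}' 30
cat > d.py <<'E'
# prints tool-axis deltas from measured TCP to target: x y z(world) heading_deg
import sys
from h import *
o=status.get_obs(); q=o["orientation"]; M=R.from_quat([q[1],q[2],q[3],q[0]]).as_matrix()
hd=np.arctan2(M[1,0],M[0,0])
print("t",round(o["clock"],2),"tcp",o["tcp_pos"].round(4),"head",np.degrees(hd).round(2),"tilt",np.degrees(np.arccos(-M[2,2])).round(2),"F",o["force"].round(2),"op",round(o["opening"],4),"q",o["q"].round(2))
if len(sys.argv)>3:
    T=np.array([float(a) for a in sys.argv[1:4]]); d=M.T@(T-o["tcp_pos"]); print("tool delta",d.round(4))
    if len(sys.argv)>4:
        dh=np.radians(float(sys.argv[4]))-hd; dh=(dh+np.pi)%(2*np.pi)-np.pi; print("spin",-dh)
E
python3 d.py 0.558 0.180 0.2 -87.35
```

```text
clock: 1.6
tcp_pos: [0.5568, 0.1824, 0.2317]
orientation: [-0.0, 0.996, -0.09, 0.0]
force: [0.5, 0.0, 0.6]
opening: 0.0851
t 1.6 tcp [0.5568 0.1824 0.2317] head -10.37 tilt 0.05 F [0.53 0.01 0.6 ] op 0.0851 q [0.27 0.1  1.8  0.   1.25 0.46]
tool delta [0.0016 0.0022 0.0317]
spin 1.3435622817100827
```

```bash
python3 -m pendant '{"claw":[0,0,0,0,0,0,0,0,0,0,0,0],"offset":[[0,0,0.006],[0,0,0.012],[0.001,0.001,0.018],[0.001,0.001,0.024],[0.0015,0.002,0.03],[0.0015,0.002,0.036],[0.0015,0.002,0.042],[0.0015,0.002,0.048],[0.0015,0.002,0.054],[0.0015,0.002,0.06],[0.0015,0.002,0.066],[0.0015,0.002,0.072]],"spin":[0.112,0.224,0.336,0.448,0.56,0.672,0.784,0.896,1.008,1.12,1.232,1.344]}'
python3 d.py 0.558 0.180 0.062 -87.35
python3 - <<'E'
from h import *
for n in("scene","top"):
    cv2.imwrite(f"pics/{n}1.png",viewer.capture(n)[:,:,::-1])
s=cv2.imread("pics/scene1.png");t=cv2.imread("pics/top1.png")
k=4
cv2.imwrite("pics/c3.png",np.hstack([cv2.resize(s[130:250,300:400],None,fx=k,fy=k),cv2.resize(t[190:310,210:310],None,fx=k,fy=k)]))
E
```

```text
clock: 2.6
tcp_pos: [0.5572, 0.1821, 0.1592]
orientation: [-0.0, 0.723, -0.691, 0.0]
force: [-0.6, 0.2, -0.0]
opening: 0.0857
t 2.6 tcp [0.5572 0.1821 0.1592] head -87.41 tilt 0.02 F [-0.65  0.15 -0.  ] op 0.0857 q [0.27 0.15 1.87 0.   1.11 1.8 ]
tool delta [ 0.0021 -0.0007  0.0972]
spin -0.0009925339009342338
```

View pics/c3.png

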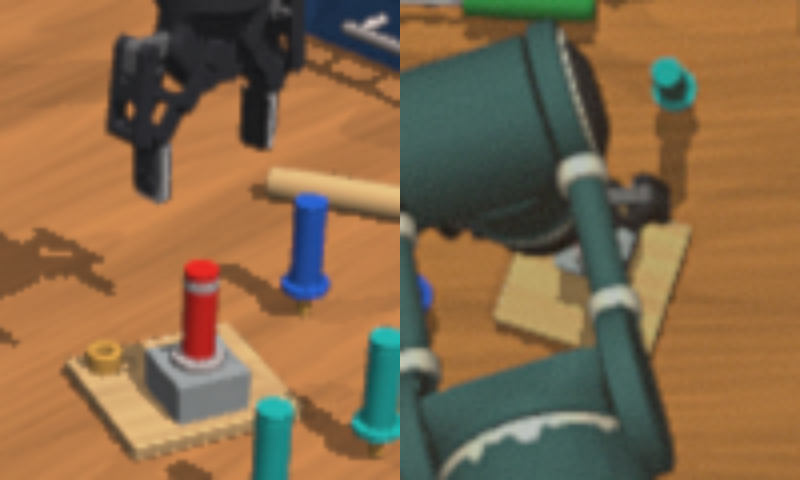

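The open gripper hangs above the red pin (crop (200,310)), with nothing near the fingers. Descending.

```bash
python3 -m pendant '{"claw":[0,0,0,0,0,0,0,0],"offset":[[0.001,-0.0005,0.015],[0.002,-0.0005,0.03],[0.002,-0.0005,0.045],[0.002,-0.0005,0.06],[0.002,-0.0005,0.075],[0.002,-0.0005,0.09],[0.002,-0.0005,0.098],[0.002,-0.0005,0.098]],"spin":[0,0,0,0,0,0,0,0]}'
python3 d.py 0.558 0.180 0.061 -87.35
python3 -m pendant '{"claw":[0.3,0.5,0.7,1,1,1,1,1,1,1],"offset":[[0,0,0],[0,0,0],[0,0,0],[0,0,0],[0,0,0],[0,0,0],[0,0,0],[0,0,0],[0,0,0],[0,0,0]],"spin":[0,0,0,0,0,0,0,0,0,0]}' 50
python3 d.py 0.558 0.180 0.061 -87.35
```

```text
clock: 3.37
tcp_pos: [0.5561, 0.1797, 0.0594]
orientation: [0.002, 0.726, -0.688, -0.001]
force: [0.4, 0.1, -0.8]
opening: 0.0856
t 3.37 tcp [0.5561 0.1797 0.0594] head -86.97 tilt 0.21 F [ 0.44  0.12 -0.84] op 0.0856 q [ 0.27  0.26  1.95 -0.    0.93  1.79]
tool delta [-0.0002 -0.0019 -0.0016]
spin 0.006701517976336113
clock: 4.2
tcp_pos: [0.5583, 0.1801, 0.0622]
orientation: [-0.0, 0.725, -0.689, 0.0]
force: [-0.2, -1.8, 5.7]
opening: 0.0208
t 4.2 tcp [0.5583 0.1801 0.0622] head -87.08 tilt 0.07 F [-0.2  -1.8   5.72] op 0.0208 q [ 0.27  0.26  1.95 -0.    0.93  1.79]
tool delta [0.0001 0.0003 0.0012]
spin 0.0046660767672315195
```

Gripped: opening 20.8 mm on the 22 mm handle. Collar-to-TCP offset is about 22 mm. Lifting.

```bash
python3 -m pendant '{"claw":[1,1,1,1,1,1,1,1],"offset":[[0,0,-0.01],[0,0,-0.025],[0,0,-0.04],[0,0,-0.06],[0,0,-0.08],[0,0,-0.1],[0,0,-0.113],[0,0,-0.113]],"spin":[0,0,0,0,0,0,0,0]}'
python3 d.py 0.4935 -0.155 0.176 -87.35
python3 - <<'E'
from h import *
for n in("scene",):
    cv2.imwrite(f"pics/{n}2.png",viewer.capture(n)[:,:,::-1])
s=cv2.imread("pics/scene2.png")
cv2.imwrite("pics/c4.png",cv2.resize(s[120:250,290:410],None,fx=4,fy=4))
E
```

```text
clock: 4.87
tcp_pos: [0.5597, 0.1808, 0.1779]
orientation: [-0.003, 0.725, -0.689, 0.001]
force: [0.9, -0.8, -1.1]
opening: 0.0208
t 4.87 tcp [0.5597 0.1808 0.1779] head -87.09 tilt 0.34 F [ 0.9  -0.75 -1.12] op 0.0208 q [0.27 0.14 1.86 0.   1.14 1.79]
tool delta [0.332  0.0832 0.0009]
spin 0.004594607507662829
```

View pics/c4.png

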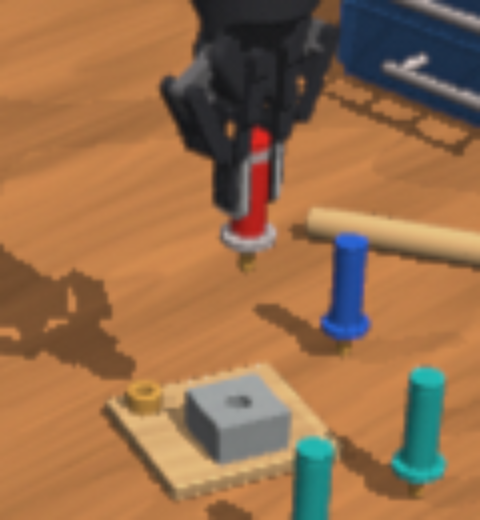

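The pin is out and held (crop (255,190)); it seems to lean slightly, which I'll measure over the slot. Moving above the slot's +y end.

```bash
python3 -m pendant '{"claw":[1,1,1,1,1,1,1,1,1,1,1,1],"offset":[[0.02,0.006,0],[0.05,0.014,0],[0.085,0.022,0],[0.12,0.031,0],[0.155,0.04,0],[0.19,0.05,0],[0.225,0.059,0],[0.255,0.068,0],[0.285,0.076,0],[0.31,0.082,0],[0.327,0.087,0],[0.332,0.0875,0]],"spin":[0,0,0,0,0,0,0,0,0,0,0,0]}'
python3 -m pendant '{"claw":[1,1],"offset":[[0,0,0],[0,0,0]],"spin":[0.004,0.004]}'
python3 d.py 0.489 -0.155 0.176 -87.35
python3 - <<'E'
from h import *
for n in("scene","top"):
    cv2.imwrite(f"pics/{n}3.png",viewer.capture(n)[:,:,::-1])
s=cv2.imread("pics/scene3.png");t=cv2.imread("pics/top3.png")
o=status.get_obs(); x,y,z=o["tcp_pos"]
for dz in(-.0222,-.0442,.0458): print(proj("scene",[[x,y,z+dz]]),proj("top",[[x,y,z+dz]]))
print(x,y,z)
cv2.imwrite("pics/c5.png",np.hstack([cv2.resize(s[170:310,140:240],None,fx=4,fy=4),cv2.resize(t[210:350,330:430],None,fx=4,fy=4)]))
E
```

```text
clock: 5.92
tcp_pos: [0.485, -0.1579, 0.1722]
orientation: [0.001, 0.724, -0.69, -0.001]
force: [-0.4, 0.8, -2.4]
opening: 0.0209
clock: 6.08
tcp_pos: [0.4865, -0.1553, 0.173]
orientation: [0.0, 0.723, -0.691, -0.001]
force: [-1.0, 0.5, -2.4]
opening: 0.0205
t 6.08 tcp [ 0.4865 -0.1553  0.173 ] head -87.38 tilt 0.14 F [-0.96  0.47 -2.42] op 0.0205 q [-0.36 -0.    2.01  0.    1.13  1.17]
tool delta [-0.0002 -0.0025 -0.003 ]
spin -0.0005802720497247726
[[216.53045316 221.46395187]] [[378.41570115 268.10389142]]
[[217.69060873 229.98823326]] [[377.5955152  268.83017724]]
[[212.76839105 193.82207635]] [[381.12425648 265.7054288 ]]
0.486943526448962 -0.15474395094434887 0.17354315629966705
```

View pics/c5.png

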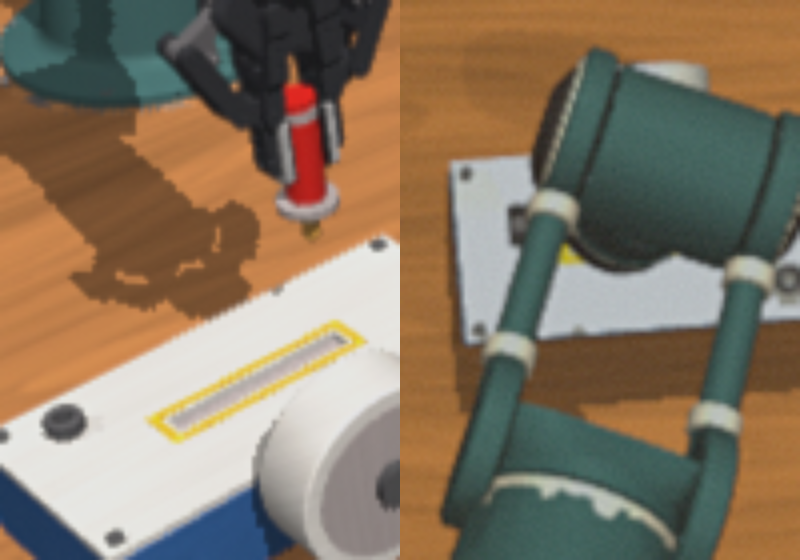

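Over the +y slot end, the nose is at scene ≈(217.6,229), within 1 px of prediction. The slot end is at scene ≈(225,254). The pin is near vertical. Lowering to just above the plate, then checking again.

```bash
python3 -m pendant '{"claw":[1,1,1,1,1,1,1,1,1],"offset":[[0,-0.001,0.01],[0,-0.002,0.02],[0,-0.002,0.03],[0,-0.002,0.04],[0,-0.002,0.048],[0,-0.002,0.055],[0,-0.002,0.06],[0,-0.002,0.06],[0,-0.002,0.06]],"spin":[0,0,0,0,0,0,0,0,0]}'
python3 d.py 0.489 -0.155 0.111 -87.35
python3 - <<'E'
from h import *
for n in("scene",):
    cv2.imwrite(f"pics/{n}4.png",viewer.capture(n)[:,:,::-1])
s=cv2.imread("pics/scene4.png")
o=status.get_obs(); x,y,z=o["tcp_pos"]
for dz in(-.0222,-.0442,.0458): print(proj("scene",[[x,y,z+dz]]))
print(x,y,z,o["force"])
cv2.imwrite("pics/c6.png",cv2.resize(s[200:290,170:250],None,fx=8,fy=8,interpolation=cv2.INTER_CUBIC)[:600])
E
```

```text
clock: 6.93
tcp_pos: [0.489, -0.1558, 0.114]
orientation: [0.0, 0.723, -0.69, -0.0]
force: [-0.3, -0.3, -1.9]
opening: 0.021
t 6.93 tcp [ 0.489  -0.1558  0.114 ] head -87.32 tilt 0.04 F [-0.26 -0.31 -1.95] op 0.021 q [-0.36  0.07  2.06 -0.    1.01  1.17]
tool delta [-0.0008 -0.0001  0.003 ]
spin 0.0004576336388839586
[[219.73952126 244.61324672]]
[[220.83156136 252.64182459]]
[[216.20319195 218.61448047]]
0.48940963522938635 -0.15598298191930712 0.11450110375228244 [ 0.93744858  0.40110111 -1.80746673]
```

View pics/c6.png

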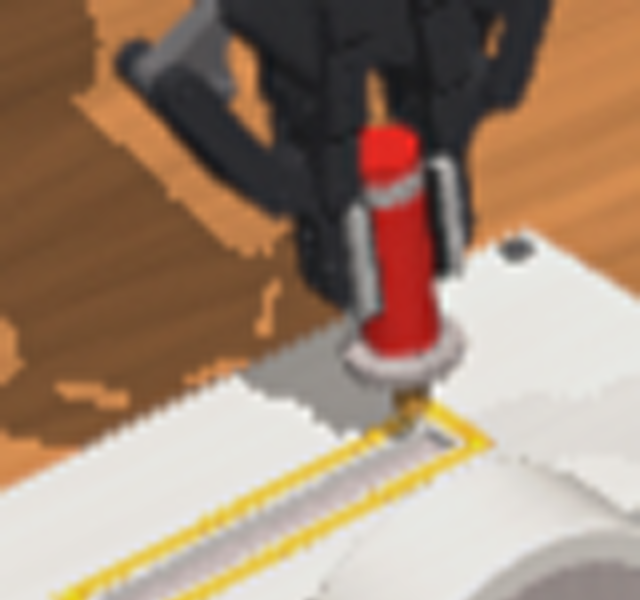

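```bash
python3 - <<'E'
from h import *
f,cx,cy,c,Rm=cam("scene"); print("cam right in world",Rm[:,0], "fwd",Rm[:,2])
def ana(fn,box,base):
    s=cv2.imread(fn).astype(int); x0,y0,x1,y1=box
    r=s[...,2]-np.maximum(s[...,0],s[...,1])
    rows=[]
    for v in range(y0,y1):
        w=np.clip(r[v,x0:x1].astype(float)-60,0,120)/120
        if w.sum()>5: rows.append((v,(w*np.arange(x0,x1)).sum()/w.sum(),w.sum()))
    rows=np.array(rows)[2:-1]; 
    p=np.polyfit(rows[:,0],rows[:,1],1)
    z=np.array([base[2]+.01,base[2]+.06]); P=proj("scene",np.c_[np.full(2,base[0]),np.full(2,base[1]),z])
    print(fn,"slope obs",p[0].round(4),"vert",((P[1]-P[0])[0]/(P[1]-P[0])[1]).round(4),"u at mid obs",np.polyval(p,P.mean(0)[1]).round(2),"pred",P.mean(0)[0].round(2), rows[:,2].round(1))
    return rows
ana("pics/scene0.png",(335,185,365,230),(.558,.180,.040))
ana("pics/scene4.png",(205,210,235,250),(.4894,-.156,.0923))
ana("pics/scene3.png",(205,185,235,225),(.4869,-.1547,.1513))
E
```

```text
cam right in world [ 0.67409374  0.73864092 -0.0026868 ] fwd [-0.60537914  0.55038578 -0.57497094]
pics/scene0.png slope obs 0.8889 vert -0.0412 u at mid obs 360.62 pred 349.12 [8.3]
pics/scene4.png slope obs 0.0646 vert 0.136 u at mid obs 219.36 pred 217.92 [7.1 6.9 6.4 5.5 5.6]
pics/scene3.png slope obs 0.0842 vert 0.1361 u at mid obs 217.4 pred 214.62 [7.8 7.3 5.6 5.2 5.3 5.1 5.  5.1 5.2 5.2 5.3 6.1 6.4 6.3]<stdin>:11: RankWarning: Polyfit may be poorly conditioned
```

```bash
cat > tilt.py <<'E'
from h import *
def ana(fn,box,base):
    s=cv2.imread(fn); x0,y0,x1,y1=box
    hsv=cv2.cvtColor(s,cv2.COLOR_BGR2HSV)
    m=(cv2.inRange(hsv,(0,190,60),(6,255,255))|cv2.inRange(hsv,(172,190,60),(180,255,255)))>0
    rows=[]
    for v in range(y0,y1):
        k=np.where(m[v,x0:x1])[0]
        if len(k)>=4: rows.append((v,x0+(k.min()+k.max())/2,len(k)))
    rows=np.array(rows); p=np.polyfit(rows[:,0],rows[:,1],1)
    z=np.array([base[2]+.01,base[2]+.06]); P=proj("scene",np.c_[np.full(2,base[0]),np.full(2,base[1]),z])
    print(fn,"slope obs",p[0].round(4),"vert",((P[1]-P[0])[0]/(P[1]-P[0])[1]).round(4),"u mid obs",np.polyval(p,P.mean(0)[1]).round(2),"pred",P.mean(0)[0].round(2)); print(rows.astype(float).tolist() if len(rows)<6 else rows[:,2])
if __name__=="__main__":
    ana("pics/scene0.png",(335,185,365,230),(.558,.180,.040))
    ana("pics/scene2.png",(335,130,365,190),(.5597,.1808,.1557))
    ana("pics/scene4.png",(205,210,235,250),(.4894,-.156,.0923))
    ana("pics/scene3.png",(205,185,235,225),(.4869,-.1547,.1513))
E
python3 tilt.py
```

```text
pics/scene0.png slope obs -0.0349 vert -0.0412 u mid obs 349.48 pred 349.12
[6. 9. 9. 9. 7. 8. 7. 8. 8. 8. 8. 8. 7. 8. 6. 6. 7. 7. 7. 6.]
pics/scene2.png slope obs -0.0908 vert -0.0421 u mid obs 353.93 pred 351.59
[4. 5. 4. 4. 4. 4. 4. 4. 4. 4. 4. 4. 4. 4. 4. 6. 8. 7.]
pics/scene4.png slope obs 0.0986 vert 0.136 u mid obs 219.61 pred 217.92
[7. 7. 7. 7. 7. 5. 4. 6. 6. 7. 7. 7. 6. 6. 6. 5. 5. 6. 6. 6. 8. 8. 8.]
pics/scene3.png slope obs 0.0983 vert 0.1361 u mid obs 216.15 pred 214.62
[7. 7. 8. 7. 7. 5. 7. 7. 7. 7. 6. 6. 7. 7. 7. 7. 7. 6. 6. 7. 8. 9. 9. 7.]
```

The handle leans about 2–3° (toward +x) in the grip. Slot x from the two cameras differs by 3 mm, so I'll split the difference, go 1 mm toward -x, and feel: plate contact is expected at TCP z≈0.104 and slot floor at ≈0.099.

```bash
python3 -m pendant '{"claw":[1,1,1,1,1,1,1],"offset":[[0,0.001,0.002],[0,0.001,0.004],[0,0.001,0.006],[0,0.001,0.008],[0,0.001,0.01],[0,0.001,0.012],[0,0.001,0.012]],"spin":[0,0,0,0,0,0,0]}'
python3 d.py 0.488 -0.156 0.111 -87.35; python3 d.py
```

```text
clock: 7.57
tcp_pos: [0.4878, -0.1557, 0.1017]
orientation: [0.0, 0.723, -0.69, -0.0]
force: [0.7, -0.3, -2.4]
opening: 0.0209
t 7.57 tcp [ 0.4878 -0.1557  0.1017] head -87.32 tilt 0.05 F [ 0.73 -0.27 -2.43] op 0.0209 q [-0.36  0.08  2.08 -0.    0.99  1.17]
tool delta [ 0.0003 -0.0002 -0.0093]
spin 0.0005353906059299973
t 7.57 tcp [ 0.4878 -0.1557  0.1017] head -87.32 tilt 0.05 F [ 0.73 -0.27 -2.43] op 0.0209 q [-0.36  0.08  2.08 -0.    0.99  1.17]
```

```bash
python3 -m pendant '{"claw":[1,1,1],"offset":[[0,0,0.0015],[0,0,0.003],[0,0,0.003]],"spin":[0,0,0]}'; python3 -m pendant '{"claw":[1,1,1],"offset":[[0,0,0.001],[0,0,0.002],[0,0,0.002]],"spin":[0,0,0]}';  python3 -m pendant '{"claw":[1,1,1],"offset":[[0,0,0.001],[0,0,0.002],[0,0,0.002]],"spin":[0,0,0]}'
python3 - <<'E'
from h import *
for n in("scene",):
    cv2.imwrite(f"pics/{n}5.png",viewer.capture(n)[:,:,::-1])
s=cv2.imread("pics/scene5.png")
cv2.imwrite("pics/c7.png",cv2.resize(s[210:285,175:250],None,fx=8,fy=8,interpolation=cv2.INTER_CUBIC)[:600])
E
```

```text
clock: 7.82
tcp_pos: [0.4882, -0.1559, 0.0991]
orientation: [-0.0, 0.723, -0.69, 0.0]
force: [0.2, -0.7, -2.3]
opening: 0.0211
clock: 8.07
tcp_pos: [0.4883, -0.1559, 0.0975]
orientation: [-0.0, 0.723, -0.69, 0.0]
force: [-0.8, -0.1, 0.2]
opening: 0.0205
clock: 8.32
tcp_pos: [0.4884, -0.1559, 0.0954]
orientation: [-0.0, 0.723, -0.69, 0.0]
force: [-0.0, 0.6, 2.0]
opening: 0.0209
```

View pics/c7.png

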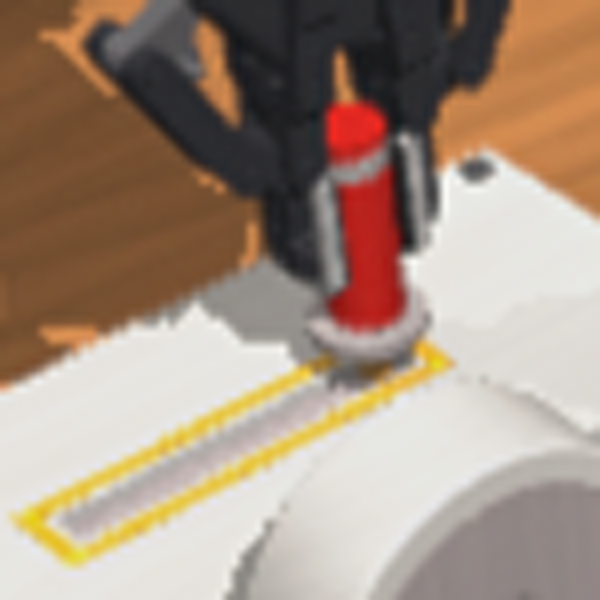

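Floor contact at TCP z≈0.0985: in the slot, not on the plate. The picture agrees, with the tip entering the slot at crop (375,365). Fz is 4.3 N above free. Now I'll slide along the slot (tool +x = slot -y) in 4 mm calls, stopping when the push drops or the side force rises.

```bash
cat > chk.py <<'E'
from rig import status
import numpy as np
o=status.get_obs(); f=o["force"]; 
d=o["tcp_pos"][:2]-np.array([.4912,-.2003]); a=np.radians(2.65)
print("  cover xy mm",round(1000*(d[0]*np.cos(a)+d[1]*np.sin(a)),1),round(1000*(-d[0]*np.sin(a)+d[1]*np.cos(a)),1),"z",o["tcp_pos"][2].round(4),"F",f.round(2))
import sys; sys.exit(1 if (f[2]<0.3 or np.hypot(f[0],f[1])>7) else 0)
E
Q="grep clock"
python3 -m pendant '{"claw":[1,1,1,1],"offset":[[0.001,0,0],[0.002,0,0],[0.003,0,0],[0.004,0,0]],"spin":[0,0,0,0]}' | $Q && python3 chk.py &&
python3 -m pendant '{"claw":[1,1,1,1],"offset":[[0.001,0,0],[0.002,0,0],[0.003,0,0],[0.004,0,0]],"spin":[0,0,0,0]}' | $Q && python3 chk.py &&
python3 -m pendant '{"claw":[1,1,1,1],"offset":[[0.001,0,0],[0.002,0,0],[0.003,0,0],[0.004,0,0]],"spin":[0,0,0,0]}' | $Q && python3 chk.py &&
python3 -m pendant '{"claw":[1,1,1,1],"offset":[[0.001,0,0],[0.002,0,0],[0.003,0,0],[0.004,0,0]],"spin":[0,0,0,0]}' | $Q && python3 chk.py &&
python3 -m pendant '{"claw":[1,1,1,1],"offset":[[0.001,0,0],[0.002,0,0],[0.003,0,0],[0.004,0,0]],"spin":[0,0,0,0]}' | $Q && python3 chk.py
```

```text
clock: 8.7
  cover xy mm -0.9 40.8 z 0.0953 F [-0.09  2.95  1.61]
clock: 9.03
  cover xy mm -1.0 36.5 z 0.0953 F [0.63 3.2  1.62]
clock: 9.37
  cover xy mm -1.0 32.5 z 0.0953 F [0.1  3.56 0.55]
clock: 9.7
  cover xy mm -1.0 28.5 z 0.0953 F [0.71 3.14 2.12]
clock: 10.03
  cover xy mm -1.0 24.4 z 0.0953 F [0.27 2.14 2.04]
```

```bash
Q="grep clock"
python3 -m pendant '{"claw":[1,1,1,1],"offset":[[0.001,0,0],[0.002,0,0],[0.003,0,0],[0.004,0,0]],"spin":[0,0,0,0]}' | $Q && python3 chk.py &&
python3 -m pendant '{"claw":[1,1,1,1],"offset":[[0.001,0,0],[0.002,0,0],[0.003,0,0],[0.004,0,0]],"spin":[0,0,0,0]}' | $Q && python3 chk.py &&
python3 -m pendant '{"claw":[1,1,1,1],"offset":[[0.001,0,0],[0.002,0,0],[0.003,0,0],[0.004,0,0]],"spin":[0,0,0,0]}' | $Q && python3 chk.py &&
python3 -m pendant '{"claw":[1,1,1,1],"offset":[[0.001,0,0],[0.002,0,0],[0.003,0,0],[0.004,0,0]],"spin":[0,0,0,0]}' | $Q && python3 chk.py &&
python3 -m pendant '{"claw":[1,1,1,1],"offset":[[0.001,0,0],[0.002,0,0],[0.003,0,0],[0.004,0,0]],"spin":[0,0,0,0]}' | $Q && python3 chk.py &&
python3 -m pendant '{"claw":[1,1,1,1],"offset":[[0.001,0,0],[0.002,0,0],[0.003,0,0],[0.004,0,0]],"spin":[0,0,0,0]}' | $Q && python3 chk.py &&
python3 -m pendant '{"claw":[1,1,1,1],"offset":[[0.001,0,0],[0.002,0,0],[0.003,0,0],[0.004,0,0]],"spin":[0,0,0,0]}' | $Q && python3 chk.py &&
python3 -m pendant '{"claw":[1,1,1,1],"offset":[[0.001,0,0],[0.002,0,0],[0.003,0,0],[0.004,0,0]],"spin":[0,0,0,0]}' | $Q && python3 chk.py
```

```text
clock: 10.37
  cover xy mm -0.8 19.7 z 0.0954 F [ 0.26 -0.99  0.62]
clock: 10.7
  cover xy mm -1.5 16.6 z 0.0948 F [-1.19  0.2  -1.14]
```

The push fell near cover y≈17–20 mm. Holding to re-read.

```bash
for i in 1; do python3 -m pendant '{"claw":[1,1,1],"offset":[[0,0,0],[0,0,0],[0,0,0]],"spin":[0,0,0]}' | grep clock; python3 chk.py; done
python3 -m pendant '{"claw":[1,1],"offset":[[-0.0005,0,0],[-0.001,0,0]],"spin":[0,0]}' | grep clock; python3 chk.py
python3 -m pendant '{"claw":[1,1],"offset":[[0,0,0.001],[0,0,0.002]],"spin":[0,0]}' | grep clock; python3 chk.py
```

```text
clock: 10.95
  cover xy mm -1.3 16.6 z 0.0951 F [-0.02 -0.74 -1.86]
clock: 11.12
  cover xy mm -0.9 17.5 z 0.0953 F [-0.33 -0.68 -1.49]
clock: 11.28
  cover xy mm -0.9 17.6 z 0.0933 F [-0.64  0.21 -1.92]
```

Lowering 2 mm more adds no force, so the tip is in the socket (cover y≈17.5 mm). Lowering gently.

```bash
cat > chk2.py <<'E'
import runpy,sys
from rig import status
try: runpy.run_path("chk.py")
except SystemExit: pass
f=status.get_obs()["force"]; sys.exit(1 if f[2]>2 or abs(f[1])>6 or abs(f[0])>6 else 0)
E
Q="grep clock"
python3 -m pendant '{"claw":[1,1,1],"offset":[[0,0,0.001],[0,0,0.002],[0,0,0.003]],"spin":[0,0,0]}' | $Q && python3 chk2.py &&
python3 -m pendant '{"claw":[1,1,1],"offset":[[0,0,0.001],[0,0,0.002],[0,0,0.003]],"spin":[0,0,0]}' | $Q && python3 chk2.py &&
python3 -m pendant '{"claw":[1,1],"offset":[[0,0,0.001],[0,0,0.002]],"spin":[0,0]}' | $Q && python3 chk2.py &&
python3 -m pendant '{"claw":[1,1],"offset":[[0,0,0.0005],[0,0,0.001]],"spin":[0,0]}' | $Q && python3 chk2.py &&
python3 -m pendant '{"claw":[1,1],"offset":[[0,0,0.0005],[0,0,0.001]],"spin":[0,0]}' | $Q && python3 chk2.py
python3 - <<'E'
from h import *
for n in("scene",):
    cv2.imwrite(f"pics/{n}6.png",viewer.capture(n)[:,:,::-1])
s=cv2.imread("pics/scene6.png")
cv2.imwrite("pics/c8.png",cv2.resize(s[210:285,165:240],None,fx=8,fy=8,interpolation=cv2.INTER_CUBIC)[:600])
E
```

```text
clock: 11.53
  cover xy mm -0.9 17.6 z 0.0902 F [ 0.33  0.61 -1.79]
clock: 11.78
  cover xy mm -1.0 17.5 z 0.0872 F [-0.34  0.53 -2.  ]
clock: 11.95
  cover xy mm -0.9 17.5 z 0.0852 F [ 1.27  1.06 -1.67]
clock: 12.12
  cover xy mm -1.0 17.6 z 0.0842 F [ 0.11  0.04 -1.88]
clock: 12.28
  cover xy mm -0.9 17.5 z 0.0833 F [ 0.86  0.04 -2.38]
```

View pics/c8.png

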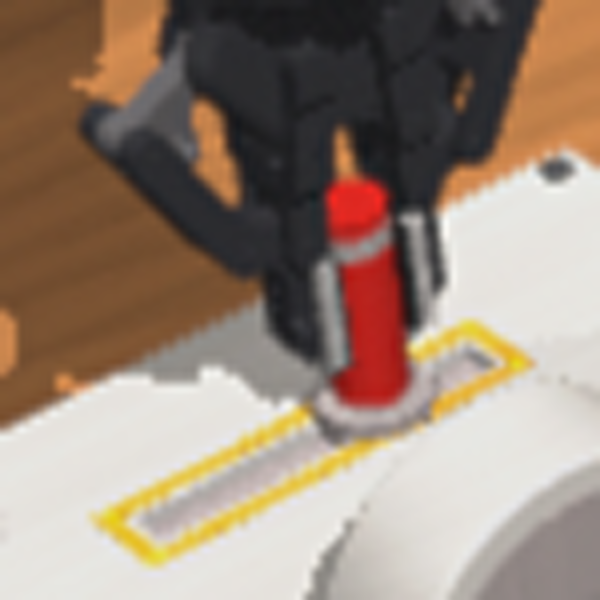

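The tip is fully through the slot, with the collar about 1–2 mm above the plate (crop (375,415)). Easing down in 0.5 mm steps.

```bash
Q="grep clock"
python3 -m pendant '{"claw":[1,1],"offset":[[0,0,0.0005],[0,0,0.0005]],"spin":[0,0]}' | $Q && python3 chk2.py &&
python3 -m pendant '{"claw":[1,1],"offset":[[0,0,0.0005],[0,0,0.0005]],"spin":[0,0]}' | $Q && python3 chk2.py &&
python3 -m pendant '{"claw":[1,1],"offset":[[0,0,0.0005],[0,0,0.0005]],"spin":[0,0]}' | $Q && python3 chk2.py &&
python3 -m pendant '{"claw":[1,1],"offset":[[0,0,0.0005],[0,0,0.0005]],"spin":[0,0]}' | $Q && python3 chk2.py &&
python3 -m pendant '{"claw":[1,1],"offset":[[0,0,0.0005],[0,0,0.0005]],"spin":[0,0]}' | $Q && python3 chk2.py
```

```text
clock: 12.5
  cover xy mm -1.0 17.5 z 0.0827 F [ 0.84  1.02 -1.03]
clock: 12.67
  cover xy mm -1.0 17.5 z 0.0823 F [-0.35  0.05 -2.52]
clock: 12.83
  cover xy mm -0.9 17.5 z 0.0822 F [-1.19  1.18  1.73]
clock: 13.0
  cover xy mm -0.9 17.5 z 0.0822 F [-2.36  0.82  6.25]
```

The collar touches down at TCP z=0.0822, as predicted (force step about 8 N). Releasing.

```bash
python3 -m pendant '{"claw":[1,0.9,0.8,0.6,0.4,0.2,0,0,0,0],"offset":[[0,0,-0.0007],[0,0,-0.0007],[0,0,-0.0007],[0,0,-0.0007],[0,0,-0.0007],[0,0,-0.0007],[0,0,-0.0007],[0,0,-0.0007],[0,0,-0.0007],[0,0,-0.0007]],"spin":[0,0,0,0,0,0,0,0,0,0]}'; python3 chk.py
python3 -m pendant '{"claw":[0,0,0,0,0,0,0,0,0],"offset":[[0,0,-0.01],[0,0,-0.025],[0,0,-0.04],[0,0,-0.055],[0,0,-0.07],[0,0,-0.085],[0,0,-0.1],[0,0,-0.1],[0,0,-0.1]],"spin":[0,0,0,0,0,0,0,0,0]}'
python3 - <<'E'
from h import *
for n in("scene","top"):
    cv2.imwrite(f"pics/{n}7.png",viewer.capture(n)[:,:,::-1])
s=cv2.imread("pics/scene7.png")
cv2.imwrite("pics/c9.png",cv2.resize(s[200:290,130:240],None,fx=6,fy=6,interpolation=cv2.INTER_CUBIC))
E
```

```text
clock: 13.83
tcp_pos: [0.4894, -0.1828, 0.0819]
orientation: [0.0, 0.723, -0.69, -0.0]
force: [-0.9, 0.2, -0.1]
opening: 0.0853
  cover xy mm -1.0 17.5 z 0.0819 F [-0.87  0.24 -0.06]
clock: 14.58
tcp_pos: [0.4903, -0.1832, 0.1835]
orientation: [-0.001, 0.723, -0.69, 0.001]
force: [0.5, -0.3, -0.6]
opening: 0.0851
```

View pics/c9.png

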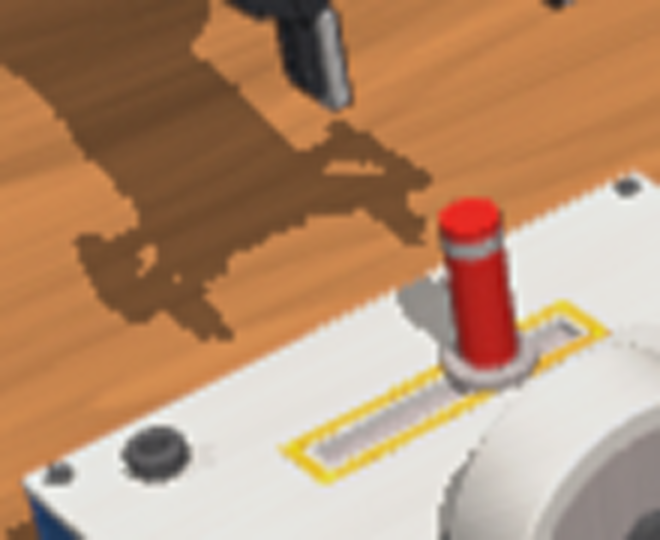

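View pics/scene7.png

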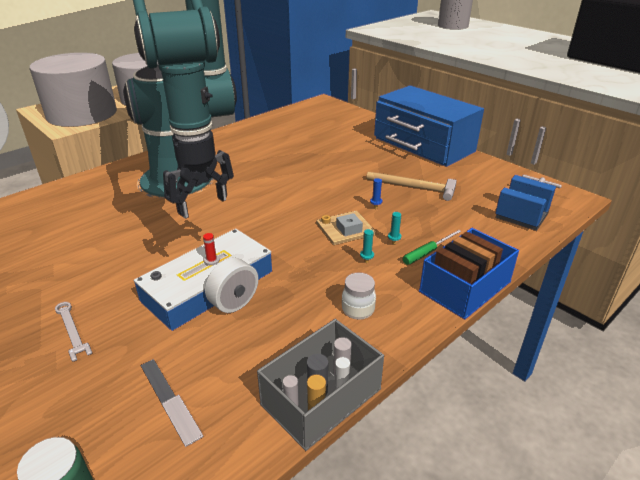

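The pin stands free, collar on the plate at scene ≈(211,262), and the bystanders haven't moved. A quick numeric check of tilt and height before handing in.

```bash
python3 - <<'E'
from tilt import *
ana("pics/scene7.png",(195,225,225,270),(.4894,-.1828,.060))
# cap & collar-bottom predicted px
print("cap pred",proj("scene",[[.4894,-.1828,.128]]),"collar top pred",proj("scene",[[.4894,-.1828,.066]]))
print("obs cap",130+470/6,200+216/6)
a=cv2.imread("pics/scene0.png").astype(int);b=cv2.imread("pics/scene7.png").astype(int)
m=(np.abs(a-b).max(2)>50).astype(np.uint8); m=cv2.morphologyEx(m,cv2.MORPH_OPEN,np.ones((3,3)))
k,l,st,c=cv2.connectedComponentsWithStats(m); print([s[:5].tolist() for s in st[1:] if s[4]>15])
E
```

```text
pics/scene7.png slope obs 0.1474 vert 0.1515 u mid obs 209.58 pred 209.16
[ 6.  9. 10. 10. 10.  8.  5.  9.  8.  8.  8.  8.  8.  8.  9.  9.  8.  8.
  8.  9.  9.  9.  7.]
cap pred [[207.28551074 235.9968829 ]] collar top pred [[210.79137836 259.14298258]]
obs cap 208.33333333333331 236.0
[[133, 0, 101, 119, 5726], [365, 0, 39, 77, 1345], [152, 16, 3, 6, 18], [405, 41, 8, 6, 35], [399, 50, 12, 14, 90], [132, 62, 15, 9, 84], [88, 82, 113, 174, 5224], [124, 90, 4, 8, 25], [285, 102, 68, 31, 753], [266, 112, 6, 3, 18], [164, 124, 70, 77, 2082], [160, 130, 12, 6, 51], [166, 195, 23, 23, 279], [345, 195, 9, 27, 198], [331, 216, 5, 6, 28], [197, 233, 20, 29, 358]]
```

The lean is under 0.01 rad in this view, the cap is at the predicted height (row 236.0), and the only scene changes are the arm, its shadows and the pin. Handing in.

```bash
python3 -c "
from rig import env; print(env.hand_in())"
```

```text
the job is handed in; nothing more can be done
None
```

The red pin is standing in the lock socket, released, with its collar down on the plate. I handed the job in at about 14.7 s; it reports no verdict.

**What I did:** I lifted the pin out of its holder and set the brass tip in the slot's +y end. I then slid it along at about 4 N until the push disappeared, at about y = +17.5 mm in the cover's frame. From there I lowered it until the collar touched, opened the gripper and raised the arm clear.

**Last checks:**
- **Pin:** it leans less than 0.01 rad in the scene camera. The cap is at the predicted height, and the collar touched down at the expected z.
- **Force:** the highest reading at the end of a move was about 8.5 N, against the 25 N limit. Force was read only at the end of each call.
- **Bystanders:** comparing the first and last scene pictures shows only the arm, its shadows and the pin changed.

**What disagreed:**
- **Slot position:** the two cameras differed by about 3 mm in the slot's x, so I started between them and settled it by feel.
- **Lean in the grip:** the pin leaned about 2–3° while held, and this was gone once I let it go.
- **Tilt check:** the final lean was measured in the scene camera only.

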